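# Fit the head plate on the open bioreactor vessel

### The arm

A 7-joint arm with a two-finger parallel gripper is mounted at the origin on the work surface. World frame = base frame: x ahead of the robot, y to its left, z up, the work surface at z = 0. Lengths are in mm, angles in rad, forces in N, time in s.
With the tool pointing down it reaches from about 400 to 875 mm from the base axis. Payload 4.4 kg.
Tool frame: the origin (TCP) lies midway between the tips of the shut fingers; the grasp point (between the pads) lies 19 mm behind it; z points along the fingers, y is the line along which they close (so a half turn about z gives the same grasp; the last joint's range is limited). The gripper opens to 85 mm and grips with 20 to 120 N. Pads are 22 mm wide; open, the fingers measure 114 mm over their backs; the gripper's body (76 mm by 85 mm) begins 54 mm behind the grasp point. The pads swing forward as they close: fully open they stand 13 mm farther back than shut.
Start: joints at [1.172, 0.628, 0.038, 1.517, -0.027, 0.996, -0.02], TCP at [212.377, -614.34, 231.313] pointing down, gripper open.
Joint ranges: [-3.06, 3.06], [-0.37, 2.12], [-1.25, 1.32], [0.18, 2.47], [-1.1, 4.24], [0.23, 1.98], [-2.94, 2.94]. Speed limits (rad/s): [2.57, 2.57, 3.14, 3.14, 3.14, 3.14, 3.14].

### API

Orientations are given as [roll, pitch, yaw] about the fixed x, y, z axes, in that order (R = Rz(yaw) Ry(pitch) Rx(roll)).
In Python, from cell import ctrl gives the robot as it stands.
- The arm moves only by the shell command python3 -m handwheel 'ROWS'. ROWS is JSON, a list of rows, each a list of 3 entries, a list of its own where there are three numbers: the turn, a rotation vector about the tool's x, y, z in degrees, then the shift along the tool's x, y, z in m, then the closure, from 0 (fully open) to 1 (shut). A call has 1 to 5 rows; each row shifts and turns the commanded pose from where the row before left it, along the tool's axes as they then stand; what a row does not reach is not made up. A row lasts 1/12 s, in which the tool goes at most 41.7 mm and 7.16 degrees, less where a joint would pass 70% of its speed; a pose out of reach is approached as far as the arm can. A call is refused whole if a number of a shift passes 0.0417 or a number of a turn 7.16, either way. A call with a gripper value outside its range is refused whole. The fingers move at their own pace and stop on an object; the grip force is fixed at half the most. Time passes only in rows, so rows that do not move let the fingers close. It gives the time, the measured TCP pose, the force, the opening and the grip force at its end, in the units of the state.
- ctrl.read_state(): the state, without advancing time (a new reading comes with each control period).
- ctrl.get_image(name): name is "scene" or "top" or "wrist"; returns a dict with "pixels" (480x640x3 uint8, red, green, blue), "fx", "fy", "cx", "cy" (pixels), "k1" (the pictures are not rectified: a ray, as slopes to the right and down, at radius r is drawn at 1 + k1 r^2 times it, then the intrinsics apply), "pose" (4x4, takes a point from camera to world coordinates); the wrist camera has in their place "T_tool_cam" (4x4, takes a point from camera to tool coordinates, whose origin is the TCP and whose axes are the flange's). Camera axes: x right, y up, looking along -z (the intrinsics and any distortion apply to the point x, -y, -z); pixel columns grow to the right and rows downward; lengths in mm; the calibration is good to about 2 mm. A picture is of the moment at which its call begins: read the wrist's pose just before it. There is no depth.
- ctrl.finish_job(): hands the job in; it is judged then, once.
The state is a dict: "clock": time; "qpos": joint angles; "qd": joint speeds; "tau": joint torques, N m; "eef_pos": TCP position; "tool_rot": TCP orientation; "force": force on the tool from outside, world axes, zero at the start; "torque": the same for the moment, N m; "width": finger opening in mm; "gripper_force": force on a finger pad.
Only numpy, scipy, OpenCV 4.12 (cv2) and the standard library are available. Lean on these libraries where they do the work, as an engineer would, in place of code of your own. Each camera call takes 0.05 s, during which the arm holds its last target. There are 200 camera calls.

### The job

Close the open vessel in the heating block: pick the head plate out of the drip tray by its black housing, turn it until all three holes find the three brass studs, and slide it down until it lies fully home and level on the steel ring, then let go. The vessel is glass: feel your way, press and twist only lightly, and do not let the plate drop onto it, and leave the other things where they are.

Things in the scene. Friction and masses are not known exactly. Their poses are not given: they have to be found in the camera images.
- headplate_grip (a point): Where to hold the loose head plate: middle of its black housing, 44 mm long (x), 26 mm wide (y), 52 mm tall, which stands on the middle of an aluminium disc lying flat in the steel tray. The point lies on the disc's axis, 34 mm above the disc's underside, 26 mm above its upper face, 26 mm below the housing's top. z up, x along the housing. Plate and housing weigh 0.35 to 0.6 kg.
- headplate: The same head plate; origin at the centre of the disc's underside, z up. Disc diameter 106 mm, 8 mm thick. Three through holes of diameter 11 mm, 40 mm from the axis, at 0, 120 and 240 degrees from +x; so it may go on in any of three ways. Two white port stubs, 12 mm wide, 10 mm tall, stand on the disc 36 mm out at +60 and -60 degrees.
- vessel: The open glass vessel, fixed in one of the two wells of the steel heating block (190 x 340 mm, 100 mm high). Origin on its axis, level with the block's top face, z up. Its top is a steel ring, diameter 106 mm, with three brass studs (see vessel_seat). Stands fast; breaks if the plate bears on ring and studs with over 60 N (a twist of 1.5 N m on the studs is already 40 N).
- vessel_seat (a point): Centre of the upper face of the open vessel's ring, 42 mm above vessel; the disc's underside must end here. Three upright studs, 40 mm from the axis, 120 degrees apart, diameter 8 mm, 22 mm high, the top 4 mm tapering to 4.4 mm. One stud lies within 0.7 rad, either way, of this frame's +x: the exact angle is not measured and must be seen or felt. The ring is tight and does not turn.
- closed_vessel: The neighbouring vessel in the other well, already closed: same plate with a red-topped housing and three blue nuts. Fixed; not to be used. Origin on its axis, level with the block's top face; its housing rises 102 mm above that.
- tray: Fixed steel drip tray, 210 x 330 mm (x, y), rim 24 mm high, floor 5 mm above the table; origin at the table under its centre. The head plate lies on its floor in the +y half, the two racks stand in the -y half.
- blue_rack: Blue tube rack with two black-capped probes, 120 x 50 mm, 88 mm high over the caps, loose in the tray, origin under its centre. Leave alone.
- yellow_rack: Yellow tube rack with one probe, 120 x 50 mm, 88 mm high over the cap, loose in the tray, origin under its centre. Leave alone.
- media_bottle: Bottle with blue cap, diameter 68 mm, 150 mm high, loose, origin under its centre. Leave alone.
- sample_jar: Small jar with orange cap, diameter 52 mm, 60 mm high, loose, origin under its centre. Leave alone.
- wrench: Wrench lying on the table, loose. Leave alone.
- spare_seal: Black rubber ring, diameter 80 mm, 6 mm high, loose on the table. Leave alone.
- nut_dish: Small white dish, diameter 80 mm, 30 mm high, loose on the table. Leave alone.

How it is judged:
By the outcome, as a careful person would: the job done as asked, in the order asked, and still so for the second after the job is handed in, with the robot touching nothing.
It also fails if it takes over 72 s, if anything falls off the work surface, if the arm or the gripper's body presses on something with over 40 N, if the wrist force passes 120 N, or if a joint passes its speed limit or range.

## Working session

There is one attempt and no reset: what is moved stays moved. The work goes in short steps, Python scripts to look and compute and a shell command to move; the robot and the scene stay as the last step left them, time stands still between calls to the robot, and variables do not carry over. Pictures are saved under pics/ and viewed, at most 12 in all, crops included, and the job is handed in when it is done.

```bash
mkdir -p pics; ls
cat > h.py <<'E'
from cell import ctrl
import numpy as np, cv2
from scipy.spatial.transform import Rotation as R
def T_tool():
    s=ctrl.read_state(); T=np.eye(4); T[:3,:3]=R.from_euler('xyz',s['tool_rot']).as_matrix(); T[:3,3]=s['eef_pos']; return T
def snap(n,f):
    T=T_tool(); im=ctrl.get_image(n)
    P=T@np.array(im['T_tool_cam']) if 'T_tool_cam' in im else np.array(im['pose'])
    cv2.imwrite(f'pics/{f}.png',im['pixels'][:,:,::-1])
    np.savez(f'pics/{f}.npz',P=P,k=[im[a] for a in('fx','fy','cx','cy','k1')]); return im
def pt(f,u,v,z):
    d=np.load(f'pics/{f}.npz'); P=d['P']; fx,fy,cx,cy,k1=d['k']
    a=np.array([(u-cx)/fx,(v-cy)/fy]); b=a.copy()
    for _ in range(20): b=a/(1+k1*(b@b))
    r=P[:3,:3]@np.array([b[0],-b[1],-1]); o=P[:3,3]
    return (o+r*(z-o[2])/r[2]).round(1)
def pix(f,X):
    d=np.load(f'pics/{f}.npz'); P=d['P']; fx,fy,cx,cy,k1=d['k']
    c=P[:3,:3].T@(np.array(X)-P[:3,3]); b=np.array([c[0],-c[1]])/-c[2]; b=b*(1+k1*b@b)
    return np.array([b[0]*fx+cx,b[1]*fy+cy]).round(1)
E
python3 - <<'E'
from h import *
snap('top','t0');snap('scene','s0');s=ctrl.read_state();print(s)
print(np.load('pics/t0.npz')['P'],np.load('pics/t0.npz')['k'])
E
```

```text
pics
{'clock': 0.1, 'qpos': array([ 1.17220203,  0.6292519 ,  0.03844522,  1.51823661, -0.02700452,
        0.99633529, -0.02000492]), 'qd': array([ 7.72423569e-05, -3.08345587e-03,  7.45582096e-04, -2.65115369e-03,
        4.05111249e-05, -6.90462624e-04,  1.40231132e-03]), 'tau': array([ 3.70988317e-03, -5.64538229e+01,  1.23028859e+00, -1.93976158e+01,
        1.11961717e-02,  5.37589513e-03, -5.45375926e-06]), 'eef_pos': array([ 212.19454266, -613.80140688,  230.49223744]), 'tool_rot': array([-3.13987943e+00,  1.32710005e-05,  3.32787260e-01]), 'force': array([-1.64843044, -0.56549566,  0.2754984 ]), 'torque': array([ 0.00491517,  0.0591391 , -0.04945596]), 'gripper_force': 0.0, 'width': 85.52615902648057}
[[ 3.40402289e-02  9.77357535e-01 -2.08838482e-01  2.76050299e+02]
 [-9.99407215e-01  3.22123983e-02 -1.21482404e-02 -8.24702453e+01]
 [-5.14598592e-03  2.09128214e-01  9.77874690e-01  1.48322973e+03]
 [ 0.00000000e+00  0.00000000e+00  0.00000000e+00  1.00000000e+00]] [6.00835154e+02 6.00835154e+02 3.13906483e+02 2.32202200e+02
 9.17663906e-04]
```

View pics/t0.png

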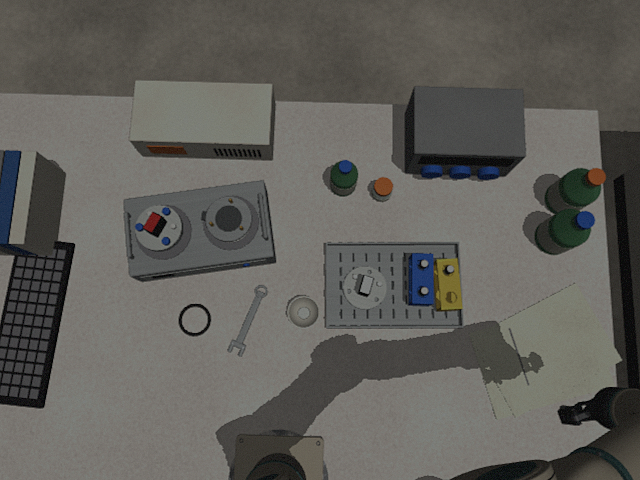

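View pics/s0.png

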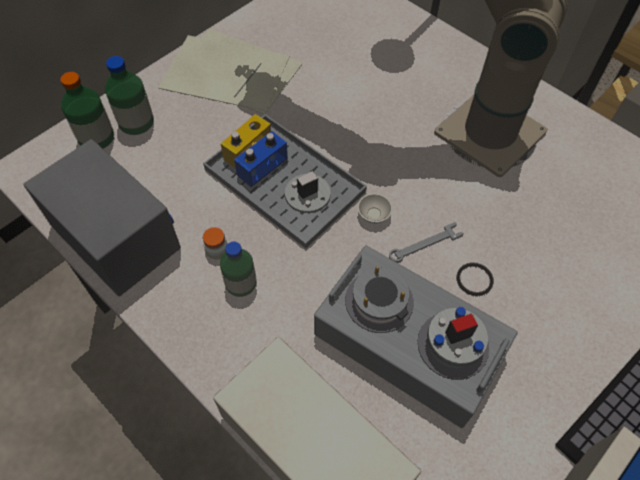

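The top view shows the head plate at about (365,287), the open vessel at (229,218), the closed one at (158,228) and the racks at (420-460,280). I'll enlarge the plate and the open vessel.

Run:
```python
from h import *
t=cv2.imread('pics/t0.png')
a=cv2.resize(t[255:320,330:400],None,fx=5.7,fy=5.7,interpolation=cv2.INTER_CUBIC)
b=cv2.resize(t[185:250,195:265],None,fx=5.7,fy=5.7,interpolation=cv2.INTER_CUBIC)
cv2.imwrite('pics/c0.png',np.hstack([a,b]))
print(pt('t0',365,288,13),pt('t0',229,218,142),pt('t0',158,228,150))
```

```text
[ 454.3 -194.2   13. ] [589.4 130.2 142. ] [558.9 289.  150. ]
```

View pics/c0.png

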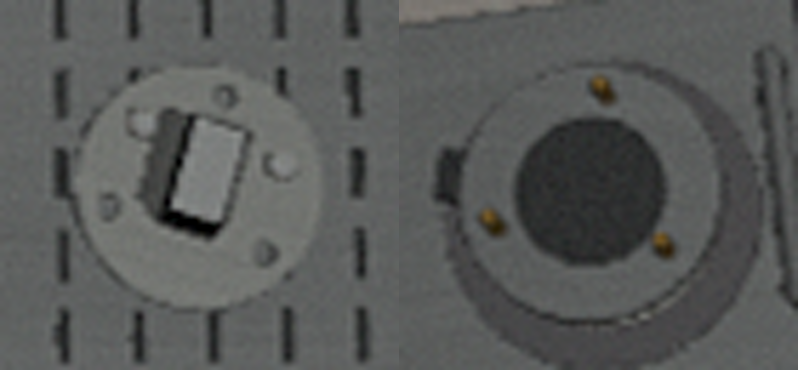

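The left crop shows the plate with holes at (226,96), (110,207) and (264,252), and the disc centre at about (198,187). The right crop shows the studs, tops to the upper left, at (597,82), (486,215) and (658,237).

Run:
```python
from h import *
def c(u,v,o,z): return pt('t0',(u+.5)/5.7-.5+o[0],(v+.5)/5.7-.5+o[1],z)
H=np.array([c(u,v,(330,255),13) for u,v in[(226,96),(110,207),(264,252)]])
print('disc',c(198,187,(330,255),13),'holes mean',H.mean(0))
d=H-H.mean(0);print(np.degrees(np.arctan2(d[:,1],d[:,0])),np.linalg.norm(d,axis=1))
S=np.array([c(u-399,v,(195,185),162) for u,v in[(597,82),(486,215),(658,237)]])
d=S-S.mean(0);print('ring',c(590-399,190,(195,185),142),S.mean(0),np.degrees(np.arctan2(d[:,1],d[:,0])),np.linalg.norm(d,axis=1))
s0=T_tool();print(s0.round(3))
```

```text
disc [ 455.7 -192.5   13. ] holes mean [ 456.73333333 -193.4          13.        ]
[ -15.2551187   105.71582045 -135.13658086] [40.28619835 39.99513859 39.55095167]
ring [589.5 132.3 142. ] [589.7 133.2 162. ] [  -5.92593582  114.25391972 -125.57122333] [39.71221475 39.92392766 39.7102002 ]
[[ 9.45000e-01  3.27000e-01 -1.00000e-03  2.12195e+02]
 [ 3.27000e-01 -9.45000e-01  2.00000e-03 -6.13801e+02]
 [-0.00000e+00 -2.00000e-03 -1.00000e+00  2.30492e+02]
 [ 0.00000e+00  0.00000e+00  0.00000e+00  1.00000e+00]]
```

```bash
python3 -m handwheel '[[[0,0,0],[0.0263,-0.0227,0],0],[[0,0,0],[0.0263,-0.0227,0],0],[[0,0,0],[0.0263,-0.0227,0],0],[[0,0,0],[0.0263,-0.0227,0],0],[[0,0,0],[0.0263,-0.0227,0],0]]'
python3 -m handwheel '[[[0,0,0],[0.0263,-0.0227,0],0],[[0,0,0],[0.0263,-0.0227,0],0],[[0,0,0],[0.0263,-0.0227,0],0],[[0,0,0],[0.0263,-0.0227,0],0],[[0,0,0],[0.0263,-0.0227,0],0]]'
python3 -m handwheel '[[[0,0,0],[0.0263,-0.0227,0],0],[[0,0,0],[0.0263,-0.0227,0],0],[[0,0,0],[0.0263,-0.0227,0],0],[[0,0,0],[0.0263,-0.0227,0],0]]'
python3 -m handwheel '[[[0,0,6.8],[0,0,0],0],[[0,0,6.8],[0,0,0],0],[[0,0,6.8],[0,0,0],0],[[0,0,6.8],[0,0,0],0],[[0,0,6.8],[0,0,0],0]]'
python3 -m handwheel '[[[0,0,0],[0,0,0],0],[[0,0,0],[0,0,0],0]]'
python3 - <<'E'
from h import *
snap('wrist','w1');s=ctrl.read_state();print(T_tool().round(3),s['force'],s['qpos'])
print(pix('w1',[455.7,-192.5,13]),pix('w1',[455.7,-192.5,65]))
E
```

```text
clock: 0.52
eef_pos: [300.0, -462.4, 230.9]
tool_rot: [-3.141, 0.0, 0.332]
force: [0.4, -0.0, 0.4]
width: 85.7
gripper_force: 0.0
clock: 0.93
eef_pos: [387.2, -312.2, 231.2]
tool_rot: [-3.141, 0.0, 0.333]
force: [-0.4, 0.0, -0.3]
width: 85.3
gripper_force: 0.0
clock: 1.27
eef_pos: [456.9, -192.0, 231.2]
tool_rot: [-3.141, 0.0, 0.333]
force: [0.7, -0.2, 0.2]
width: 85.6
gripper_force: 0.0
clock: 1.68
eef_pos: [456.3, -193.5, 231.1]
tool_rot: [-3.142, 0.001, -0.266]
force: [-0.6, 0.1, 0.7]
width: 85.7
gripper_force: 0.0
clock: 1.85
eef_pos: [456.4, -193.4, 231.1]
tool_rot: [3.141, 0.001, -0.257]
force: [-0.4, -0.0, -0.0]
width: 85.3
gripper_force: 0.0
[[ 9.67000e-01 -2.54000e-01 -0.00000e+00  4.56480e+02]
 [-2.54000e-01 -9.67000e-01  0.00000e+00 -1.93512e+02]
 [-0.00000e+00  0.00000e+00 -1.00000e+00  2.31162e+02]
 [ 0.00000e+00  0.00000e+00  0.00000e+00  1.00000e+00]] [-0.29861188 -0.44761685  0.12664125] [ 0.22752795  0.41388405  0.16279067  1.9414785  -0.09147822  0.793584
 -1.38686422]
[320.7 205.5] [320.6 216.7]
```

View pics/w1.png

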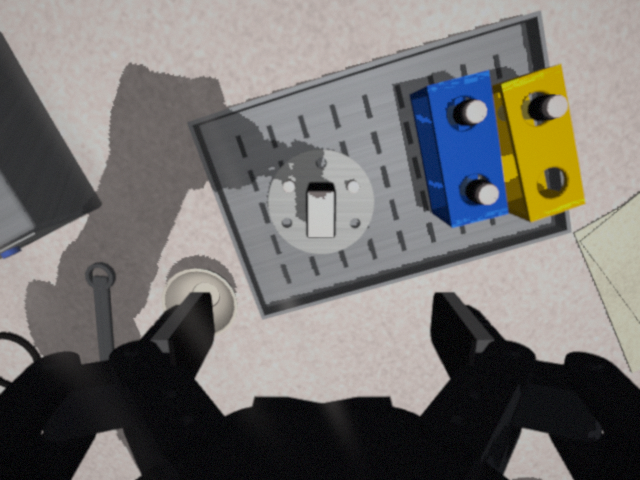

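The wrist view shows the disc centre at about (321,202), 3 px above the prediction, and the holes at (287,223) and (355,223) are level, so the yaw fits. I'll shift +2.5 mm in tool x, descend and grip.

```bash
python3 -m handwheel '[[[0,0,0],[0.0025,0,0.034],0],[[0,0,0],[0,0,0.034],0],[[0,0,0],[0,0,0.034],0],[[0,0,0],[0,0,0.034],0],[[0,0,0],[0,0,0.034],0]]'
python3 -m handwheel '[[[0,0,0],[0,0,0.02],0],[[0,0,0],[0,0,0.014],0],[[0,0,0],[0,0,0],0],[[0,0,0],[0,0,0],0.3],[[0,0,0],[0,0,0],0.5]]'
python3 -m handwheel '[[[0,0,0],[0,0,0],0.55],[[0,0,0],[0,0,0],0.6],[[0,0,0],[0,0,0],0.7],[[0,0,0],[0,0,0],0.8],[[0,0,0],[0,0,0],1]]'
python3 -m handwheel '[[[0,0,0],[0,0,0],1],[[0,0,0],[0,0,0],1],[[0,0,0],[0,0,0],1],[[0,0,0],[0,0,0],1],[[0,0,0],[0,0,0],1]]'
```

```text
clock: 2.32
eef_pos: [459.2, -194.3, 60.0]
tool_rot: [-3.141, -0.001, -0.258]
force: [0.4, 0.5, -0.1]
width: 85.8
gripper_force: 0.0
clock: 2.73
eef_pos: [459.6, -194.7, 28.1]
tool_rot: [-3.141, -0.001, -0.26]
force: [-0.6, -0.1, 0.3]
width: 63.9
gripper_force: 0.0
clock: 3.15
eef_pos: [459.8, -194.2, 28.4]
tool_rot: [-3.141, -0.002, -0.26]
force: [-0.2, 0.7, 5.7]
width: 25.1
gripper_force: 60.2
clock: 3.57
eef_pos: [459.8, -194.2, 28.5]
tool_rot: [-3.141, -0.002, -0.26]
force: [0.0, 2.2, 6.0]
width: 25.3
gripper_force: 60.2
```

```bash
python3 -m handwheel '[[[0,0,0],[0,0,-0.005],1],[[0,0,0],[0,0,-0.01],1],[[0,0,0],[0,0,-0.02],1],[[0,0,0],[0,0,-0.03],1],[[0,0,0],[0,0,-0.03],1]]'
python3 -m handwheel '[[[0,0,0],[0,0,-0.03],1],[[0,0,0],[0,0,-0.03],1],[[0,0,0],[0,0,-0.03],1],[[0,0,0],[0,0,-0.02],1],[[0,0,0],[0,0,-0.007],1]]'
python3 -m handwheel '[[[0,0,0],[0,0,0],1],[[0,0,0],[0,0,0],1],[[0,0,0],[0,0,0],1]]'
python3 - <<'E'
from h import *
snap('wrist','w2');s=ctrl.read_state();T=T_tool();print(T.round(3),s['force'],s['torque'],s['width'])
d=T[:3,:3].T@(np.array([589.6,132.8,T[2,3]])-T[:3,3]);print(d)
E
```

```text
clock: 3.98
eef_pos: [457.8, -194.0, 123.3]
tool_rot: [-3.141, 0.003, -0.261]
force: [1.1, -0.3, -3.1]
width: 25.3
gripper_force: 59.3
clock: 4.4
eef_pos: [460.0, -194.9, 243.0]
tool_rot: [3.141, -0.006, -0.261]
force: [0.4, 0.2, -4.0]
width: 25.3
gripper_force: 59.7
clock: 4.65
eef_pos: [457.7, -193.7, 237.8]
tool_rot: [-3.141, 0.003, -0.261]
force: [0.0, -1.0, -4.3]
width: 25.4
gripper_force: 59.6
[[ 9.66000e-01 -2.58000e-01 -3.00000e-03  4.57726e+02]
 [-2.58000e-01 -9.66000e-01  1.00000e-03 -1.93823e+02]
 [-4.00000e-03 -0.00000e+00 -1.00000e+00  2.37678e+02]
 [ 0.00000e+00  0.00000e+00  0.00000e+00  1.00000e+00]] [-0.55605863  0.40541518 -3.90999927] [0.07663043 0.00656238 0.00103089] 25.23680745341447
[ 4.32376882e+01 -3.49577016e+02 -5.15814623e-02]
```

View pics/w2.png

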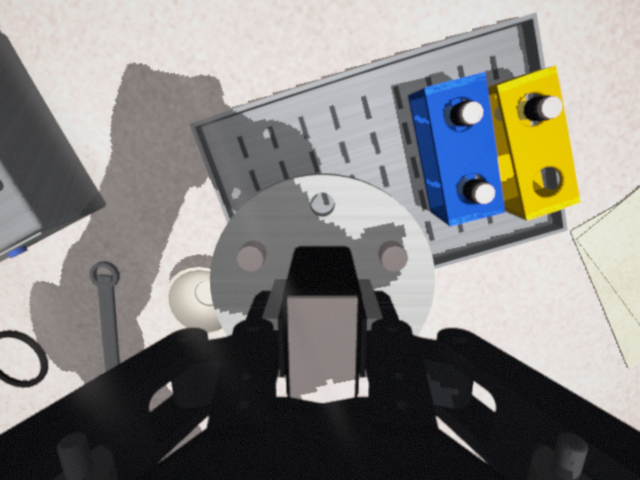

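The view shows the held plate with hole 0 at (322,203) and the port stubs at (250,257) and (394,257), so it sits straight in the grip. I'll turn it about 9.2 degrees, go to a point 100 mm short of the vessel in tool x, and look.

```bash
python3 -m handwheel '[[[0,0,-4.6],[0,0,0],1],[[0,0,-4.6],[0,0,0],1],[[0,0,0],[0,-0.018,0],1],[[0,0,0],[0,-0.032,0],1],[[0,0,0],[0,-0.032,0],1]]'
python3 -m handwheel '[[[0,0,0],[0,-0.032,0],1],[[0,0,0],[0,-0.032,0],1],[[0,0,0],[0,-0.032,0],1],[[0,0,0],[0,-0.032,0],1],[[0,0,0],[0,-0.032,0],1]]'
python3 -m handwheel '[[[0,0,0],[0,-0.032,0],1],[[0,0,0],[0,-0.032,0],1],[[0,0,0],[0,-0.022,0],1],[[0,0,0],[0,-0.01,0],1],[[0,0,0],[0,0,0],1]]'
python3 -m handwheel '[[[0,0,0],[0,0,0],1],[[0,0,0],[0,0,0],1],[[0,0,0],[0,0,0],1]]'
python3 - <<'E'
from h import *
snap('wrist','w3');s=ctrl.read_state();T=T_tool();print(T.round(3),s['force'],s['torque'],s['width'])
Ti=np.linalg.inv(np.load('pics/w2.npz')['P'])
im=ctrl.get_image('wrist');print(np.array(im['T_tool_cam']).round(3))
E
```

```text
clock: 5.12
eef_pos: [466.2, -112.9, 237.8]
tool_rot: [3.141, 0.003, -0.104]
force: [0.3, -0.1, -4.3]
width: 25.5
gripper_force: 59.9
clock: 5.53
eef_pos: [482.2, 47.8, 237.9]
tool_rot: [3.141, 0.003, -0.1]
force: [1.3, -0.2, -4.8]
width: 25.2
gripper_force: 59.9
clock: 5.95
eef_pos: [492.0, 144.8, 237.9]
tool_rot: [-3.141, 0.002, -0.095]
force: [-1.1, 0.5, -4.6]
width: 25.5
gripper_force: 59.9
clock: 6.2
eef_pos: [492.6, 139.7, 239.0]
tool_rot: [3.14, 0.001, -0.103]
force: [-0.4, 0.3, -5.2]
width: 25.4
gripper_force: 59.9
[[ 9.95000e-01 -1.03000e-01 -0.00000e+00  4.92717e+02]
 [-1.03000e-01 -9.95000e-01 -1.00000e-03  1.39979e+02]
 [-0.00000e+00  1.00000e-03 -1.00000e+00  2.39191e+02]
 [ 0.00000e+00  0.00000e+00  0.00000e+00  1.00000e+00]] [ 0.52130218 -0.37366139 -3.77371415] [ 0.02204687 -0.00821375 -0.00943791] 25.454550799530246
[[ 2.00000e-03  9.64000e-01  2.66000e-01  6.76520e+01]
 [ 1.00000e+00 -1.00000e-03 -1.00000e-03  9.00000e-02]
 [-1.00000e-03  2.66000e-01 -9.64000e-01 -1.43526e+02]
 [ 0.00000e+00  0.00000e+00  0.00000e+00  1.00000e+00]]
```

View pics/w3.png

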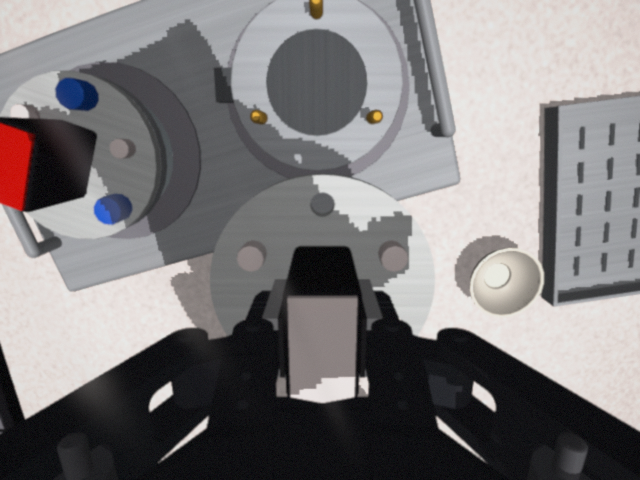

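The studs are at about (316,8), (259,117) and (376,117), and plate hole 0 is at (322,203). I'll enlarge this region.

Run:
```python
from h import *
t=cv2.imread('pics/w3.png')
a=cv2.resize(t[0:135,240:400],None,fx=4.4,fy=4.4,interpolation=cv2.INTER_CUBIC)
b=cv2.resize(t[190:215,308:336],None,fx=4.4,fy=4.4,interpolation=cv2.INTER_CUBIC)
a[240:240+b.shape[0],280:280+b.shape[1]]=b
cv2.imwrite('pics/c3.png',np.clip(a*1.3,0,255))
```

```text
[ WARN:0@0.077] global loadsave.cpp:1063 imwrite_ Unsupported depth image for selected encoder is fallbacked to CV_8U.
```

View pics/c3.png

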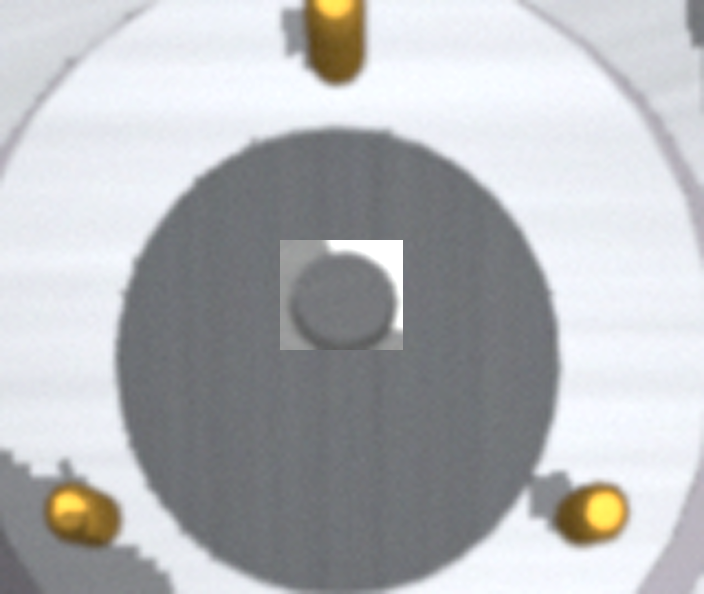

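Run:
```python
from h import *
def c(u,v,z): return pt('w3',(u+.5)/4.4-.5+240,(v+.5)/4.4-.5,z)
def rep(S,n):
    d=S-S.mean(0);a=np.degrees(np.arctan2(d[:,1],d[:,0]));print(n,S.mean(0),a,np.linalg.norm(d,axis=1),'ang',((a+60)%120-60).mean())
rep(np.array([c(335,3,164),c(70,508,164),c(605,508,164)]),'tops')
rep(np.array([c(337,56,142),c(91,515,142),c(584,515,142)]),'bases')
T=T_tool();zu=T[2,3]-23.5
h=pt('w3',322.3,204.3,zu+8); s=np.array([pt('w3',250.5,255,zu+18),pt('w3',393.7,255,zu+18)])
e=np.array([pt('w3',210.5,282,zu+8),pt('w3',435,282,zu+8)])
Ti=np.linalg.inv(T)
for n,p in [('hole',h),('stubs',s[0]),('',s[1]),('edge',e[0]),('',e[1])]: print(n,(Ti@np.append(p,1))[:3].round(1))
```

```text
tops [590.66666667 132.43333333 164.        ] [  -5.72505203  113.77757034 -125.45429406] [39.43000831 39.84916004 39.93885605] ang -5.800591920180445
bases [590.93333333 132.63333333 142.        ] [  -5.97877604  113.52117053 -125.317649  ] [39.68251784 40.4255145  40.36147778] ang -5.925084834578217
hole [37.9  1.2 15.5]
stubs [ 17.9 -29.6   5.5]
 [17.9 31.7  5.5]
edge [  1.2 -51.1  15.5]
 [ 1.2 54.  15.5]
```

```bash
python3 -m handwheel '[[[0,0,0],[0.0147,-0.0036,0],1],[[0,0,0],[0.025,0,0],1],[[0,0,0],[0.025,0,0],1],[[0,0,0],[0.02,0,0],1],[[0,0,0],[0.01,0,0],1]]'
python3 -m handwheel '[[[0,0,0],[0.005,0,0.005],1],[[0,0,0],[0,0,0.012],1],[[0,0,0],[0,0,0.012],1],[[0,0,0],[0,0,0.01],1],[[0,0,0],[0,0,0.004],1]]'
python3 -m handwheel '[[[0,0,0],[0,0,0],1],[[0,0,0],[0,0,0],1],[[0,0,0],[0,0,0],1]]'
python3 - <<'E'
from h import *
snap('wrist','w4');snap('scene','s4');s=ctrl.read_state();T=T_tool();print(T.round(3),s['force'],s['torque'],s['width'])
print((np.linalg.inv(T)@[590.8,132.5,142,1]).round(1))
t=cv2.imread('pics/w4.png');a=cv2.resize(t[150:290,210:435],None,fx=2.3,fy=2.3,interpolation=cv2.INTER_CUBIC)
u,v=pix('s4',[590,132,155]).astype(int);b=cv2.resize(cv2.imread('pics/s4.png')[v-60:v+40,u-70:u+70],(518,370),interpolation=cv2.INTER_CUBIC)[:270]
cv2.imwrite('pics/c4.png',np.vstack([a[:,:517],b[:,:517]]));print(u,v)
E
```

```text
clock: 6.72
eef_pos: [590.3, 134.3, 239.4]
tool_rot: [3.141, -0.003, -0.103]
force: [0.7, -1.0, -3.8]
width: 25.4
gripper_force: 60.1
clock: 7.13
eef_pos: [590.6, 135.0, 194.4]
tool_rot: [3.14, 0.004, -0.1]
force: [-0.3, -0.6, -4.0]
width: 25.2
gripper_force: 60.0
clock: 7.38
eef_pos: [592.7, 135.7, 197.0]
tool_rot: [-3.141, -0.001, -0.1]
force: [0.7, -0.8, -4.0]
width: 25.5
gripper_force: 60.0
[[ 9.95000e-01 -1.00000e-01  1.00000e-03  5.92749e+02]
 [-1.00000e-01 -9.95000e-01  0.00000e+00  1.35745e+02]
 [ 1.00000e-03 -1.00000e-03 -1.00000e+00  1.97115e+02]
 [ 0.00000e+00  0.00000e+00  0.00000e+00  1.00000e+00]] [-0.04578532 -0.04628013 -4.42208792] [ 0.04542    -0.02823917  0.02278037] 25.1250607955003
[-1.7  3.5 55.1  1. ]
381 287
```

View pics/c4.png

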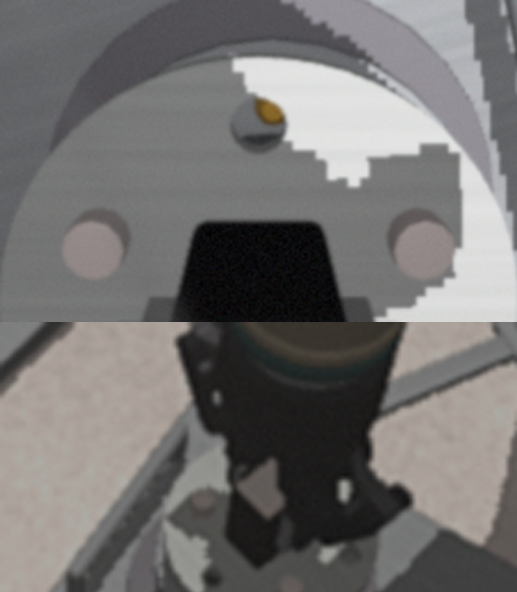

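The crop shows stud 0 through hole 0, displaced about 9 px (2 mm) towards tool +y. Its upward offset matches the expected parallax. I'll correct y and go down to just above the stud tips.

```bash
python3 -m handwheel '[[[0,0,0],[0,0.0021,0],1],[[0,0,0],[0,0,0.003],1],[[0,0,0],[0,0,0.002],1],[[0,0,0],[0,0,0],1],[[0,0,0],[0,0,0],1]]'
python3 - <<'E'
from h import *
snap('wrist','w5');s=ctrl.read_state();T=T_tool();print(T.round(3)[:3],s['force'],s['torque'],s['width'])
print((np.linalg.inv(T)@[590.8,132.5,142,1]).round(1))
t=cv2.imread('pics/w5.png');a=cv2.resize(t[180:225,292:352],None,fx=10,fy=10,interpolation=cv2.INTER_CUBIC)
cv2.imwrite('pics/c5.png',a)
E
```

```text
clock: 7.9
eef_pos: [591.9, 133.5, 191.1]
tool_rot: [3.141, 0.0, -0.1]
force: [0.2, 0.6, -4.1]
width: 25.0
gripper_force: 60.0
[[ 9.95000e-01 -1.00000e-01 -0.00000e+00  5.92020e+02]
 [-1.00000e-01 -9.95000e-01  0.00000e+00  1.33565e+02]
 [-0.00000e+00 -0.00000e+00 -1.00000e+00  1.91194e+02]] [ 0.46784159  0.02455455 -4.53916129] [0.01797855 0.0024128  0.04061378] 25.549140903602595
[-1.1  1.2 49.2  1. ]
```

View pics/c5.png

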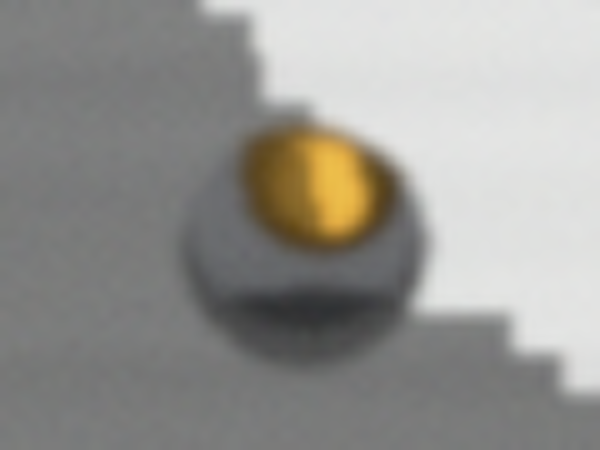

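Stud 0 is now about 13 px (0.6 mm) right of the hole centre, and x matches once parallax is allowed for. I'll nudge y by 0.5 mm and feel downwards.

```bash
python3 -m handwheel '[[[0,0,0],[0,0.0005,0.002],1],[[0,0,0],[0,0,0.002],1],[[0,0,0],[0,0,0.001],1],[[0,0,0],[0,0,0],1]]'
python3 -m handwheel '[[[0,0,0],[0,0,0.001],1],[[0,0,0],[0,0,0.001],1],[[0,0,0],[0,0,0],1]]'
python3 -c "from h import *;print(ctrl.read_state()['torque'])"
```

```text
clock: 8.28
eef_pos: [591.8, 132.9, 185.9]
tool_rot: [3.141, 0.001, -0.1]
force: [0.8, -0.4, -3.4]
width: 25.0
gripper_force: 60.0
clock: 8.53
eef_pos: [591.9, 133.0, 184.1]
tool_rot: [3.141, 0.0, -0.1]
force: [-0.6, -0.0, -3.4]
width: 25.2
gripper_force: 60.0
[0.00930223 0.05873946 0.02583549]
```

```bash
python3 -m handwheel '[[[0,0,0],[0,0,0.001],1],[[0,0,0],[0,0,0.001],1],[[0,0,0],[0,0,0],1]]'
python3 -m handwheel '[[[0,0,0],[0,0,0.001],1],[[0,0,0],[0,0,0.001],1],[[0,0,0],[0,0,0],1]]'
python3 -c "from h import *;print(ctrl.read_state()['torque'])"
```

```text
clock: 8.78
eef_pos: [591.9, 133.0, 182.1]
tool_rot: [3.141, 0.0, -0.1]
force: [-0.2, 0.6, -4.9]
width: 25.5
gripper_force: 60.0
clock: 9.03
eef_pos: [591.9, 133.0, 180.1]
tool_rot: [3.141, 0.0, -0.1]
force: [-0.0, -0.3, -4.5]
width: 25.2
gripper_force: 60.0
[ 0.01242051 -0.04897526 -0.00480391]
```

```bash
python3 -m handwheel '[[[0,0,0],[0,0,0.0015],1],[[0,0,0],[0,0,0.0015],1],[[0,0,0],[0,0,0.001],1],[[0,0,0],[0,0,0],1]]'
python3 -m handwheel '[[[0,0,0],[0,0,0.0015],1],[[0,0,0],[0,0,0.0015],1],[[0,0,0],[0,0,0.001],1],[[0,0,0],[0,0,0],1]]'
python3 -m handwheel '[[[0,0,0],[0,0,0.001],1],[[0,0,0],[0,0,0.001],1],[[0,0,0],[0,0,0.001],1],[[0,0,0],[0,0,0],1]]'
python3 -c "from h import *;print(ctrl.read_state()['torque'])"
```

```text
clock: 9.37
eef_pos: [591.8, 133.0, 176.0]
tool_rot: [3.141, 0.001, -0.1]
force: [0.1, 0.1, -5.8]
width: 25.7
gripper_force: 60.0
clock: 9.7
eef_pos: [591.8, 132.9, 172.0]
tool_rot: [3.141, 0.001, -0.1]
force: [-0.4, 0.1, -4.3]
width: 25.7
gripper_force: 60.0
clock: 10.03
eef_pos: [591.9, 133.0, 169.1]
tool_rot: [3.141, 0.0, -0.1]
force: [-0.4, -0.3, -3.0]
width: 25.1
gripper_force: 60.0
[-0.03764067  0.0309645   0.00847809]
```

```bash
python3 -m handwheel '[[[0,0,0],[0,0,0.001],1],[[0,0,0],[0,0,0.001],1],[[0,0,0],[0,0,0],1]]'
python3 -m handwheel '[[[0,0,0],[0,0,0.0007],1],[[0,0,0],[0,0,0],1]]'
python3 -m handwheel '[[[0,0,0],[0,0,0.0005],1],[[0,0,0],[0,0,0],1]]'
python3 -c "from h import *;print(ctrl.read_state()['torque'])"
```

```text
clock: 10.28
eef_pos: [591.9, 133.0, 167.1]
tool_rot: [3.141, 0.0, -0.1]
force: [-0.1, -0.1, -4.8]
width: 25.1
gripper_force: 60.0
clock: 10.45
eef_pos: [592.1, 133.0, 166.6]
tool_rot: [-3.142, -0.0, -0.1]
force: [0.6, -0.0, -4.9]
width: 25.2
gripper_force: 60.1
clock: 10.62
eef_pos: [592.1, 133.0, 166.5]
tool_rot: [-3.141, -0.0, -0.1]
force: [-1.9, -0.1, -0.7]
width: 25.4
gripper_force: 60.5
[-0.01341579  0.1597073  -0.05085058]
```

```bash
python3 -m handwheel '[[[0,0,0],[0,0,0.0004],1],[[0,0,0],[0,0,0],1],[[0,0,0],[0,0,0],1]]'
python3 -m handwheel '[[[0,0,0],[0,0,0.0004],1],[[0,0,0],[0,0,0],1],[[0,0,0],[0,0,0],1]]'
python3 -c "from h import *;print(ctrl.read_state()['torque'],T_tool().round(4))"
```

```text
clock: 10.87
eef_pos: [592.1, 133.0, 166.5]
tool_rot: [-3.141, -0.0, -0.1]
force: [-2.6, -0.6, 5.7]
width: 25.2
gripper_force: 61.1
clock: 11.12
eef_pos: [592.1, 133.0, 166.5]
tool_rot: [-3.141, -0.001, -0.1]
force: [-4.2, -0.8, 7.9]
width: 25.5
gripper_force: 61.9
[-0.14892017  0.75618889 -0.00192716] [[ 9.950000e-01 -9.990000e-02  6.000000e-04  5.921220e+02]
 [-9.990000e-02 -9.950000e-01  2.000000e-04  1.330266e+02]
 [ 6.000000e-04 -3.000000e-04 -1.000000e+00  1.664589e+02]
 [ 0.000000e+00  0.000000e+00  0.000000e+00  1.000000e+00]]
```

Contact is on the -x side: the moment about y is 0.76 N m at only about 12 N. The plate is slightly tilted in the grip, so I'll level it gently.

```bash
python3 -m handwheel '[[[0,-0.5,0],[0,0,0],1],[[0,0,0],[0,0,0],1],[[0,0,0],[0,0,0],1]]'
python3 -c "from h import *;print(ctrl.read_state()['torque'])"
python3 -m handwheel '[[[0,-0.4,0],[0,0,0],1],[[0,0,0],[0,0,0],1],[[0,0,0],[0,0,0],1]]'
python3 -c "from h import *;print(ctrl.read_state()['torque'])"
```

```text
clock: 11.37
eef_pos: [592.2, 133.0, 166.7]
tool_rot: [-3.141, 0.008, -0.1]
force: [-5.5, -0.2, 8.2]
width: 25.6
gripper_force: 61.9
[-0.18275456  0.62006293 -0.03687359]
clock: 11.62
eef_pos: [592.3, 133.0, 166.9]
tool_rot: [-3.141, 0.015, -0.1]
force: [-5.1, -0.9, 10.6]
width: 25.4
gripper_force: 62.2
[-0.29982685  0.70109754 -0.02191553]
```

```bash
python3 -m handwheel '[[[0,0.9,0],[0,0,-0.0006],1],[[0,0,0],[0,0,0],1],[[0,0,0],[0,0,0],1]]'
python3 -c "from h import *;print(ctrl.read_state()['torque'])"
python3 -m handwheel '[[[0,0,0],[-0.0006,0,0],1],[[0,0,0],[0,0,0],1],[[0,0,0],[0,0,0],1]]'
python3 -c "from h import *;print(ctrl.read_state()['torque'])"
python3 -m handwheel '[[[0,0,0],[0,0,0.0005],1],[[0,0,0],[0,0,0],1],[[0,0,0],[0,0,0],1]]'
python3 - <<'E'
from h import *
print(ctrl.read_state()['torque']);snap('wrist','w6');snap('scene','s6')
t=cv2.imread('pics/w6.png');a=cv2.resize(t[150:290,210:435],None,fx=2.3,fy=2.3,interpolation=cv2.INTER_CUBIC)
b=cv2.resize(cv2.imread('pics/s6.png')[230:330,311:451],(518,370),interpolation=cv2.INTER_CUBIC)[90:]
cv2.imwrite('pics/c6.png',np.vstack([a[:,:517],b[:,:517]]))
E
```

```text
clock: 11.87
eef_pos: [592.5, 133.1, 166.5]
tool_rot: [-3.141, -0.001, -0.1]
force: [-1.6, 0.1, 5.1]
width: 25.5
gripper_force: 61.2
[-0.08053987  0.33308435  0.06124377]
clock: 12.12
eef_pos: [592.5, 133.1, 166.5]
tool_rot: [-3.141, -0.002, -0.1]
force: [0.5, -0.1, 5.9]
width: 25.3
gripper_force: 61.3
[-0.07544893  0.06091092 -0.03313079]
clock: 12.37
eef_pos: [592.4, 133.1, 166.4]
tool_rot: [-3.141, -0.002, -0.1]
force: [-1.2, -0.4, 8.7]
width: 25.3
gripper_force: 61.9
[-0.12557431  0.26553192  0.012691  ]
```

View pics/c6.png

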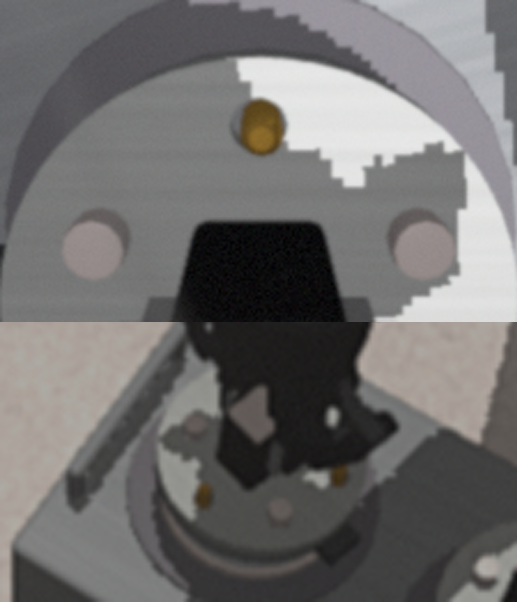

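The pictures show all three studs through the holes, with stud 0 at (260,130), and the disc flat on the ring with only a thin rim line. I'll ease the load, release and retreat.

```bash
python3 -m handwheel '[[[0,0,0],[0,0,-0.0006],1],[[0,0,0],[0,0,0],1],[[0,0,0],[0,0,0],0.6],[[0,0,0],[0,0,0],0.5],[[0,0,0],[0,0,0],0.4]]'
python3 -m handwheel '[[[0,0,0],[0,0,0],0.2],[[0,0,0],[0,0,0],0],[[0,0,0],[0,0,0],0],[[0,0,0],[0,0,0],0],[[0,0,0],[0,0,0],0]]'
python3 -m handwheel '[[[0,0,0],[0,0,-0.005],0],[[0,0,0],[0,0,-0.01],0],[[0,0,0],[0,0,-0.02],0],[[0,0,0],[0,0,-0.03],0],[[0,0,0],[0,0,-0.03],0]]'
python3 -m handwheel '[[[0,0,0],[-0.02,0,-0.02],0],[[0,0,0],[-0.03,0,0],0],[[0,0,0],[-0.03,0,0],0],[[0,0,0],[-0.02,0,0],0],[[0,0,0],[0,0,0],0]]'
python3 - <<'E'
from h import *
snap('wrist','w7');snap('scene','s7')
t=cv2.imread('pics/w7.png');a=cv2.resize(t,(560,420))[:300]
b=cv2.resize(cv2.imread('pics/s7.png')[240:340,301:461],(560,350),interpolation=cv2.INTER_CUBIC)[:300]
cv2.imwrite('pics/c7.png',np.vstack([a,b]))
E
```

```text
clock: 12.88
eef_pos: [591.0, 133.1, 165.4]
tool_rot: [3.141, 0.001, -0.1]
force: [-0.3, -0.3, -0.1]
width: 50.9
gripper_force: 0.0
clock: 13.3
eef_pos: [591.4, 133.1, 166.0]
tool_rot: [3.142, 0.0, -0.1]
force: [0.5, 0.8, 0.6]
width: 85.2
gripper_force: 0.0
clock: 13.72
eef_pos: [591.0, 132.9, 262.5]
tool_rot: [3.141, 0.001, -0.1]
force: [0.5, 0.1, 0.1]
width: 85.1
gripper_force: 0.0
clock: 14.13
eef_pos: [487.8, 143.8, 282.3]
tool_rot: [-3.141, 0.002, -0.098]
force: [0.1, 0.3, -1.0]
width: 85.3
gripper_force: 0.0
```

View pics/c7.png

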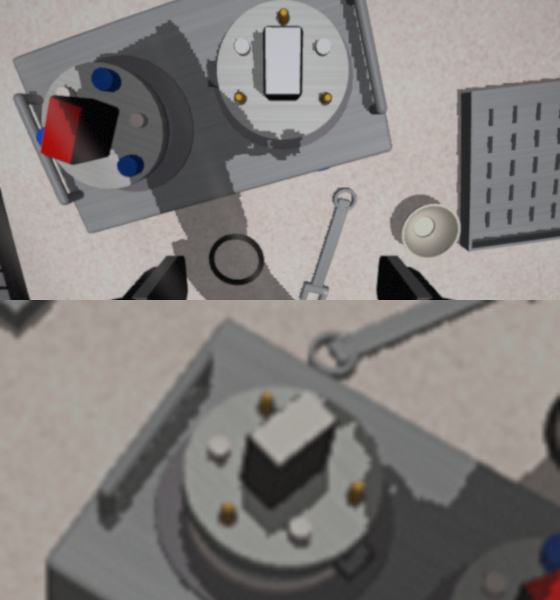

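The plate lies level on the ring, with all three studs standing out evenly at (284,16), (240,98) and (326,98), and the gripper is clear.

```bash
python3 -m handwheel '[[[0,0,0],[0,0,0],0],[[0,0,0],[0,0,0],0],[[0,0,0],[0,0,0],0]]'; python3 -c "from cell import ctrl;print(ctrl.finish_job())"
```

```text
clock: 14.48
eef_pos: [492.9, 142.8, 281.0]
tool_rot: [3.142, -0.0, -0.101]
force: [0.2, -0.0, 0.3]
width: 85.3
gripper_force: 0.0
the job is handed in; nothing more can be done
None
```

The head plate is on the open vessel with all three studs through its holes, looks fully home and level on the ring in the final pictures, and is released; the job was handed in at about 14.5 s, with no verdict returned.

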